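Fetch the pink gift box from behind the jars on the display riser

ROBOT

A 6-joint arm with a two-finger parallel gripper is mounted at the origin on a cart in front of the work surface, level with it; the furniture and walls round the work are solid. World frame = base frame: x ahead of the robot, y to its left, z up, the work surface at z = 0. Lengths are in m, angles in rad, forces in N, time in s.
With the tool pointing down it reaches from about 0.25 to 0.85 m from the base axis. Payload 12.5 kg.
Tool frame: the origin (TCP) lies between the finger pads; the fingertips stand 25 mm ahead of it and the grasp point (between the pads) lies 6 mm ahead of it (ctrl.tip_reach is the distance from the TCP to the fingertips, in m); z points along the fingers, y is the line along which they close (so a half turn about z gives the same grasp; the last joint's range is limited). The gripper opens to 93 mm and grips with 3 to 60 N. Pads are 15 mm wide; open, the fingers measure 128 mm over their backs; the gripper's body (75 mm by 188 mm) begins 65 mm behind the grasp point.
Start: joints at [1.213, 0.351, 1.652, -0, 1.139, -0.085], TCP at [0.148, 0.53, 0.244] pointing down, gripper open.
Joint ranges: [-2.75, 2.75], [-0.79, 2.1], [0.01, 2.65], [-1.57, 4.71], [0.07, 3.14], [-2.87, 2.87]. Speed limits (rad/s): [2.22, 2.22, 2.79, 3.14, 3.14, 3.14].

INTERFACE

Orientations are given as a unit quaternion [w, x, y, z].
In Python, from rig import sensors, imaging, ctrl gives the robot as it stands. The module is installed in compiled form; this text tells all that it offers.
- The arm moves only by the tool play_rows, never from a script. Its argument "plan" is a list of rows, each a list of 7 numbers: the shift along the tool's x, y, z in m, then the turn, a rotation vector about the tool's x, y, z in rad, then the finger opening in m, from 0 to 0.093. In form: [[x, y, z, wx, wy, wz, claw], ...]. A call has 1 to 5 rows; each row is the pose to reach, as a shift and turn from the pose commanded when the call began, along the tool's axes at that moment; what a row does not reach only later rows make up. A row lasts 1/12 s, in which the tool goes at most 41.7 mm and 7.16 degrees, less where a joint would pass 70% of its speed; a pose out of reach is approached as far as the arm can. A call with a gripper value outside its range is refused whole. The fingers move at their own pace and stop on an object; "squeeze" is the grip in N (left out, the last holds). Time passes only in rows, so rows that repeat a pose let the fingers close. It gives the time, the measured TCP pose, the force, the opening and the grip force at its end, in the units of the state.
- sensors.state(): the state, without advancing time (a new reading comes with each control period).
- imaging.camera(name): name is "scene" or "top" or "wrist"; returns (picture, depth): 420x560x3 uint8, red, green, blue; 420x560 float32, m along the optical axis (not along the pixel's ray), 0 where there is no reading.
- imaging.get_calibration(name): a dict with "fov_y" (degrees; the focal length in pixels is half the picture's height over the tangent of half this angle, whatever the lens; pixels are square), "cx", "cy" (the principal point, pixels), "k1" (the pictures are not rectified: a ray, as slopes to the right and down, at radius r is drawn at 1 + k1 r^2 times it, then the intrinsics apply), "rvec" (rotation vector, rad) and "tvec" (3), from world to camera coordinates, as OpenCV has them; the wrist camera has in their place "T_tool_cam" (4x4, takes a point from camera to tool coordinates, whose origin is the TCP and whose axes are the flange's). Camera axes: x right, y down, z forward; pixel columns grow to the right and rows downward; lengths in m; the calibration is good to about 2 mm. A picture is of the moment at which its call begins: read the wrist's pose just before it. get_calibration takes no time and is no camera call.
- ctrl.sign_off(): hands the job in; it is judged then, once.
The state is a dict: "time": time; "q": joint angles; "qd": joint speeds; "tau": joint torques, N m; "position": TCP position; "tool_rot": TCP orientation; "ft_force": force on the tool from outside, world axes, zero at the start; "moment": the same for the moment, N m; "opening": opening from 0.0 (shut) to 1.0 (fully open); "gripper_force": force on a finger pad.
Only numpy, scipy, OpenCV 4.12 (cv2) and the standard library are available. Lean on these libraries where they do the work, as an engineer would, in place of code of your own. Each camera call takes 0.05 s, during which the arm holds its last target. There are 200 camera calls.

TASK

A customer wants the pink gift box that stands in the niche of the wooden display riser, behind the two jars. First clear both jars, standing upright, onto the white tray; with both there, take the pink box out and set it, right way up, on the middle of the black mat; then put each jar back, upright, on the very spot of the riser where it stood at the start (do not swap them). Leave the green box, the tape roll and the blue bangle where they are.

Things in the scene. Friction and masses are not known exactly. Their poses are not given: they have to be found in the camera images.
- pink_box: Pink square gift box with a cream ribbon, to be fetched. Lid 65 x 65 mm (its widest part, z 22 to 35 mm), lower part 62 x 62 mm, total height 36 mm, 80 g nominal. Origin: centre of the underside; z up, x and y along its sides. At the start it stands in the riser's niche, square to the riser within 0.06 rad.
- blue_jar: Round blue ceramic jar with a tan cork lid and a paper band, 50 mm diameter, upright straight sides up to 96 mm, lid 47 mm diameter from 100 to 120 mm high; 220 g nominal. Origin: centre of the underside, z up along its axis. Stands on one of the two dark round spots of the riser, either one.
- red_jar: Round terracotta (red-brown) jar with a black lid and a paper band, otherwise the same as the blue jar: 50 mm diameter, 120 mm high, origin at the centre of the underside. Stands on the other dark spot.
- riser: Pale wooden riser, fixed. Origin in its underside; x points from jars to niche. Floor 4 mm thick, x -90..+87 mm, y +-65 mm. Dark round spots for the jars at x -55, y +31 and -31 mm. Niche behind: cheeks from x -18 mm, 45 mm high, 86 mm apart (y +-43); back wall's inner face at x +79, 60 mm high. Box starts at x +12, y 0 mm: 34 mm free behind, 10 mm each side, so grip it along riser x.
- tray: White shallow tray, the side area for both jars, fixed for the episode. 80 mm (x) by 170 mm (y), rim 12 mm high, walls 4 mm, floor about 4 mm thick. Origin: centre of its underside on the table, y along its long side. Both jars fit side by side at y = +40 and -40 mm.
- mat: Black flat square counter mat, 100 x 100 mm, 3 mm thick, fixed for the episode. Origin: centre of its underside. The pink box goes on its middle.
- green_box: Green gift box with a cream ribbon, 70 x 70 x 36 mm, origin at the centre of the underside. Bystander: leave alone.
- tape: Roll of tan packing tape lying flat, 104 mm across, 25 mm high, origin at the centre of the underside. Bystander: leave alone. It lies behind the fixed round glass jar of beads (172 mm across, 185 mm high); the fern basket to the right of that is 250 mm high, and framed prints stand farther right: travel above or before these.
- bangle: Bright blue bangle lying flat, 55 mm across, 6 mm high, origin at the centre of the underside. Bystander: leave alone.

How it is judged:
On the way, in this order (a step that is already met when the one before it is completed fails the run):
1. both jars stand upright on the tray, let go (x of blue_jar in the frame of tray between -0.018 and 0.018 m and y of blue_jar in the frame of tray between -0.062 and 0.062 m and z of each of blue_jar, red_jar in the frame of tray below 0.01 m and angle between each of blue_jar, red_jar's own z axis and vertical below 0.1 rad and contact force between the fingers and blue_jar below 0.1 N and x of red_jar in the frame of tray between -0.018 and 0.018 m and y of red_jar in the frame of tray between -0.062 and 0.062 m and contact force between the fingers and red_jar below 0.1 N), for 0.2 s.
2. the pink box stands on the middle of the mat, let go, both jars still on the tray (all of step 1 and horizontal distance between pink_box and mat below 0.015 m and z of pink_box in the frame of mat below 0.008 m and angle between pink_box's own z axis and vertical below 0.1 rad and contact force between the fingers and pink_box below 0.1 N), for 0.2 s.
At the end, for the whole second after the job is handed in: Each jar stands upright, let go and at rest, within 12 mm of where it stood at the start; the pink box stands right way up, let go and at rest, with its centre within 15 mm of the mat's centre (horizontal distance between pink_box and mat below 0.015 m and z of pink_box in the frame of mat below 0.008 m and angle between each of pink_box, blue_jar, red_jar's own z axis and vertical below 0.1 rad and contact force between the fingers and pink_box below 0.1 N and linear speed of each of pink_box, blue_jar, red_jar below 0.02 m/s and angular speed of each of pink_box, blue_jar, red_jar below 0.2 rad/s and distance of each of blue_jar, red_jar from where it was at the start of the episode below 0.012 m and contact force between the fingers and blue_jar below 0.1 N and contact force between the fingers and red_jar below 0.1 N); the robot touches nothing.
It fails at once if a bystander (green box, tape roll, bangle) is moved by more than 15 mm (distance of any of green_box, tape, bangle from where it was at the start of the episode above 0.015 m).
It fails at once if a jar or the pink box is tipped by more than 35 degrees (angle between any of blue_jar, red_jar, pink_box's own z axis and vertical above 0.6 rad).
It also fails if it takes over 134 s, if anything falls off the work surface, if the arm or the gripper's body presses on something with over 40 N, if the wrist force passes 120 N, or if a joint passes its speed limit or range.

## Working session

There is one attempt and no reset: what is moved stays moved. The work goes in short steps, Python scripts to look and compute and a tool call to move; the robot and the scene stay as the last step left them, time stands still between calls to the robot, and variables do not carry over. Pictures are saved under pics/ and viewed, at most 14 in all, crops included, and the job is handed in when it is done.

Besides the shell and the picture viewer there is one more tool, called after "Request:" in YAML: its name, and indented under it one key for each argument. play_rows: Moves the arm, as the interface text tells. Its arguments: {"type":"object","properties":{"plan":{"type":"array","items":{"type":"array","items":{"type":"number"}}},"squeeze":{"type":"number"}},"required":["plan"]}

```bash
mkdir -p pics; cat > h.py <<'E'
import numpy as np, cv2
from scipy.spatial.transform import Rotation as R
from rig import sensors, imaging, ctrl
def rot(q): return R.from_quat([q[1],q[2],q[3],q[0]])
def cam(name):
    s=sensors.state(); im,d=imaging.camera(name); c=imaging.get_calibration(name)
    if 'rvec' in c:
        Rm=R.from_rotvec(np.ravel(c['rvec'])).as_matrix(); t=np.ravel(c['tvec'])
        Rw=Rm.T; o=-Rm.T@t
    else:
        T=np.array(c['T_tool_cam']); A=rot(s['tool_rot']).as_matrix()
        Rw=A@T[:3,:3]; o=A@T[:3,3]+np.array(s['position'])
    return im,d,c,Rw,o
def rays(c,uv):
    uv=np.atleast_2d(np.array(uv,float)); f=210/np.tan(np.radians(c['fov_y'])/2)
    p=(uv-[c['cx'],c['cy']])/f; q=p.copy()
    for _ in range(20): q=p/(1+c['k1']*(q**2).sum(1,keepdims=True))
    return np.c_[q,np.ones(len(q))]
def onz(c,Rw,o,uv,z):
    d=rays(c,uv)@Rw.T; return o+d*((z-o[2])/d[:,2])[:,None]
def cloud(d,c,Rw,o):
    v,u=np.mgrid[:420,:560]; r=rays(c,np.c_[u.ravel(),v.ravel()])
    return (r*d.reshape(-1,1)@Rw.T+o).reshape(420,560,3)
def save(n,im): cv2.imwrite('pics/'+n+'.png',im[...,::-1])
def st():
    s=sensors.state(); print({k:np.round(s[k],4).tolist() for k in ('time','position','tool_rot','q','opening','gripper_force','ft_force')})
E
python3 - <<'E'
from h import *
st()
for n in('top','scene'):
    im,d,c,Rw,o=cam(n); save(n,im); np.savez('/tmp/'+n,im=im,d=d,Rw=Rw,o=o); print(n,c,o)
E
```

```text
{'time': 0.0, 'position': [0.1481, 0.5294, 0.2431], 'tool_rot': [-0.0001, 0.136, 0.9907, -0.0006], 'q': [1.2134, 0.3512, 1.6524, 0.0, 1.1391, -0.0846], 'opening': 0.9999, 'gripper_force': 0.0, 'ft_force': [-0.1801, 0.9802, -0.3712]}
top {'fov_y': 47.17026668006449, 'cx': 289.9727878615381, 'cy': 204.18231152342335, 'k1': -0.12437796126026145, 'rvec': array([ 2.16289884, -2.17004436,  0.10124677]), 'tvec': array([0.12244138, 0.53004696, 1.09473094])} [0.41789533 0.11292634 1.14323603]
scene {'fov_y': 55.71530520950526, 'cx': 281.46621368712493, 'cy': 213.6978515215886, 'k1': -0.05022951172746101, 'rvec': array([ 0.96038288, -2.57949382,  0.94396334]), 'tvec': array([0.50750006, 0.23283685, 0.73021706])} [0.19897014 0.55538711 0.70494135]
```

View pics/top.png

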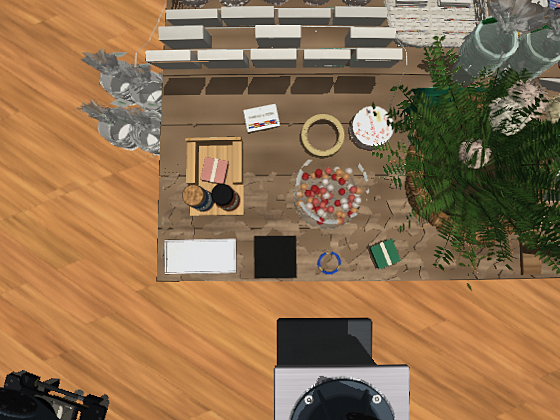

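View pics/scene.png

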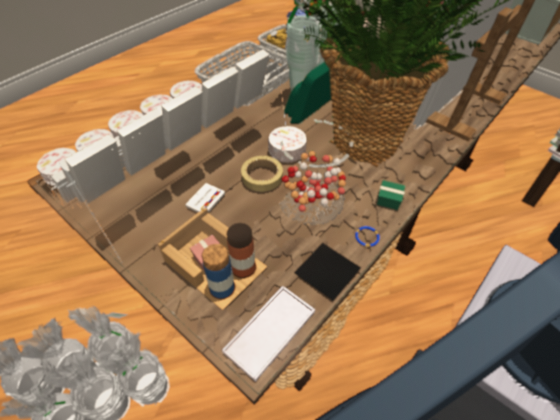

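The top view shows the riser at about (187–243, 137–215), with the blue/cork jar at (197,197), the red/black jar at (224,195) and the pink box at (213,170). The tray is at (200,256), the mat at (275,257), the bangle at (329,263), the green box at (384,254) and the tape at (322,135). Next is an enlarged crop.

```bash
python3 - <<'E'
from h import *
im=np.load('/tmp/top.npz')['im']
save('crop',cv2.resize(im[125:285,150:310],(600,600),interpolation=cv2.INTER_CUBIC))
E
```

```text
(no output)
```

View pics/crop.png

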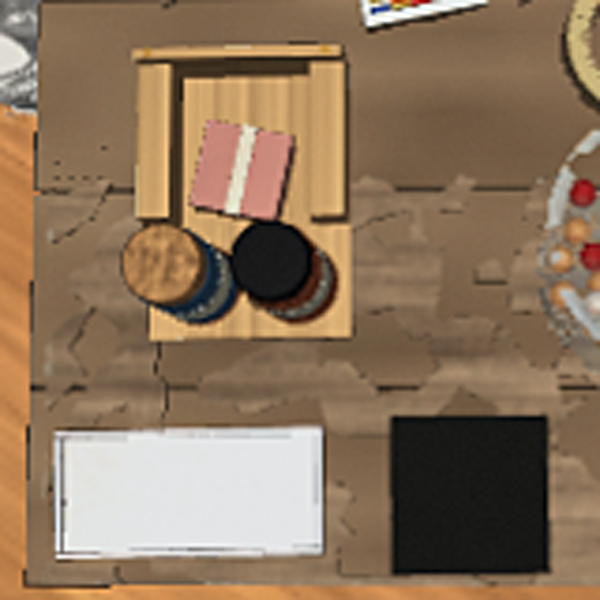

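```bash
python3 - <<'E'
from h import *
c=imaging.get_calibration('top'); z=np.load('/tmp/top.npz'); Rw,o=z['Rw'],z['o']
P=lambda pts,h: onz(c,Rw,o,(np.array(pts,float)+.5)*160/600-.5+[150,125],h)[:,:2]
for n,p,h in [('blue',[(161,264)],.124),('red',[(271,260)],.124),('front',[(150,340),(352,338)],.004),('backtop',[(133,52),(342,46)],.06),
 ('cheekfront L out,in,R in,out',[(135,217),(170,217),(311,221),(347,217)],.045),
 ('pink',[(208,120),(295,135),(276,220),(190,204)],.039),('tray',[(54,432),(322,427),(325,555),(56,560)],.012),('mat',[(391,417),(548,416),(549,573),(392,573)],.003)]:
    q=P(p,h); print(n,q.round(4).tolist(),'mean',q.mean(0).round(4), 'edges',[round(float(np.degrees(np.arctan2(*(q[(i+1)%len(q)]-q[i])[::-1]))),1) for i in range(len(q))])
d=z['d']; W=cloud(d,c,Rw,o)
for n,lo,hi in(('lids',.115,.13),):
    m=(W[...,2]>lo)&(W[...,2]<hi); m[:,:170]=0;m[:,250:]=0;m[:180]=0;m[225:]=0
    nn,l,s,ce=cv2.connectedComponentsWithStats(m.astype('uint8'))
    for i in range(1,nn):
        if s[i,4]>20: print(n,s[i],W[l==i].mean(0), [ (W[l==i][:,k].min()+W[l==i][:,k].max())/2 for k in (0,1)])
im=z['im'].astype(int); pk=(im[...,0]>150)&(im[...,0]-im[...,1]>50)&(np.abs(im[...,1]-im[...,2])<30); pk[:,:195]=0;pk[:,232:]=0;pk[:150]=0;pk[190:]=0
print(pk.sum(),W[pk].mean(0)); v,u=np.nonzero(pk); print(cv2.minAreaRect(onz(c,Rw,o,np.c_[u,v],.039)[:,:2].astype('f4')))
E
```

```text
blue [[0.5412, 0.3292]] mean [0.5412 0.3292] edges [0.0]
red [[0.5432, 0.2658]] mean [0.5432 0.2658] edges [0.0]
front [[0.5069, 0.3609], [0.5079, 0.2315]] mean [0.5074 0.2962] edges [-89.6, 90.4]
backtop [[0.6811, 0.3632], [0.6835, 0.2333]] mean [0.6823 0.2983] edges [-88.9, 91.1]
cheekfront L out,in,R in,out [[0.5802, 0.3628], [0.58, 0.3409], [0.577, 0.2531], [0.5794, 0.2309]] mean [0.5792 0.2969] edges [-90.4, -92.0, -83.9, 89.7]
pink [[0.6421, 0.3194], [0.6321, 0.2645], [0.5786, 0.2757], [0.589, 0.3297]] mean [0.6105 0.2973] edges [-100.3, 168.2, 79.1, -11.0]
tray [[0.448, 0.4199], [0.4512, 0.2493], [0.3713, 0.247], [0.3675, 0.4173]] mean [0.4095 0.3334] edges [-88.9, -178.3, 91.3, 1.8]
mat [[0.4578, 0.2066], [0.4581, 0.1074], [0.3596, 0.1071], [0.3597, 0.2057]] mean [0.4088 0.1567] edges [-89.8, -179.9, 89.9, 0.5]
lids [182 185  23  22 381] [0.54110152 0.32867679 0.123719  ] [np.float64(0.5407948754946166), np.float64(0.3293870141119016)]
lids [211 184  23  22 379] [0.5427058  0.26573318 0.12373114] [np.float64(0.542490836737379), np.float64(0.26616772659739074)]
422 [0.61052725 0.29796525 0.03920038]
((0.6107563376426697, 0.2982598543167114), (0.05435536056756973, 0.05367128923535347), 78.2488021850586)
```

Request:
play_rows:
  plan:
    - [-0.04,-0.008,0,0,0,0.124,0.093]
    - [-0.08,-0.016,0,0,0,0.248,0.093]
    - [-0.12,-0.024,0,0,0,0.372,0.093]
    - [-0.16,-0.032,0,0,0,0.496,0.093]
    - [-0.2,-0.04,0,0,0,0.62,0.093]
  squeeze: 15

```text
time: 0.52
position: [0.3314, 0.436, 0.2435]
tool_rot: [-0.0, 0.434, 0.901, -0.0]
ft_force: [0.1, -0.1, 0.4]
opening: 1.005
gripper_force: 0.0
```

```bash
cat >> h.py <<'E'
def go(p,yaw=0,s=None):
    # shift and turn to world TCP p with tool y along world x turned by yaw
    s=s or sensors.state(); A=rot(s['tool_rot'])
    B=R.from_matrix(np.array([[-np.sin(yaw),np.cos(yaw),0],[np.cos(yaw),np.sin(yaw),0],[0,0,-1]]))
    print('shift',A.inv().apply(np.array(p)-s['position']).round(4).tolist(),'turn',(A.inv()*B).as_rotvec().round(4).tolist(),'t',s['time'])
E
python3 -c "
from h import *
st();go([.541,.329,.22])"
```

```text
{'time': 0.5167, 'position': [0.3314, 0.436, 0.2435], 'tool_rot': [-0.0001, 0.4344, 0.9007, -0.0002], 'q': [0.8359, 0.3468, 1.6579, 0.0, 1.1373, 0.1637], 'opening': 1.0048, 'gripper_force': 0.0, 'ft_force': [0.0892, -0.0711, 0.3618]}
shift [-0.2143, 0.0974, 0.0234] turn [-0.0004, 0.0002, 0.6722] t 0.5167
```

Request:
play_rows:
  plan:
    - [-0.036,0.016,0,0,0,0.12,0.093]
    - [-0.072,0.032,0,0,0,0.24,0.093]
    - [-0.108,0.048,0,0,0,0.36,0.093]
    - [-0.144,0.064,0,0,0,0.48,0.093]
    - [-0.18,0.08,0,0,0,0.6,0.093]

```text
time: 0.93
position: [0.5067, 0.3459, 0.2434]
tool_rot: [-0.0, 0.681, 0.732, -0.0]
ft_force: [-0.3, -0.1, 0.3]
opening: 1.001
gripper_force: 0.0
```

Request:
play_rows:
  plan:
    - [0,0,0,0,0,0.072,0.093]
    - [0,0,0,0,0,0.072,0.093]
    - [0,0,0,0,0,0.072,0.093]

```text
time: 1.18
position: [0.5048, 0.3471, 0.2431]
tool_rot: [-0.0, 0.704, 0.71, -0.001]
ft_force: [0.0, 0.9, 0.5]
opening: 1.002
gripper_force: 0.0
```

```bash
python3 -c "
from h import *
st();go([.541,.329,.22])
im,d,c,Rw,o=cam('wrist');save('w1',im);W=cloud(d,c,Rw,o);print(o)
m=(W[...,2]>.11)&(W[...,2]<.135)&(d>0)
nn,l,s,ce=cv2.connectedComponentsWithStats(m.astype('uint8'))
for i in range(1,nn):
  if s[i,4]>100: q=W[l==i];print(s[i],q.mean(0),(q.min(0)+q.max(0))/2,q.max(0)-q.min(0))
"
```

```text
{'time': 1.1833, 'position': [0.5048, 0.3471, 0.2431], 'tool_rot': [-0.0002, 0.7042, 0.71, -0.0005], 'q': [0.5263, 0.4657, 1.4807, 0.0002, 1.1964, 0.5181], 'opening': 1.0022, 'gripper_force': 0.0, 'ft_force': [0.0306, 0.8933, 0.5108]}
shift [-0.0184, 0.0361, 0.0231] turn [-0.0011, 0.0004, 0.0082] t 1.1833
[0.50433813 0.42677938 0.38378222]
[ 294  204   52   52 2101] [0.54185122 0.3314869  0.12291186] [0.54291634 0.32916239 0.11804631] [0.04704784 0.04680456 0.01585583]
[ 294  266   49   48 1857] [0.54339607 0.27039717 0.12247971] [0.54433004 0.26741373 0.11786775] [0.04693759 0.04592535 0.01559719]
```

View pics/w1.png

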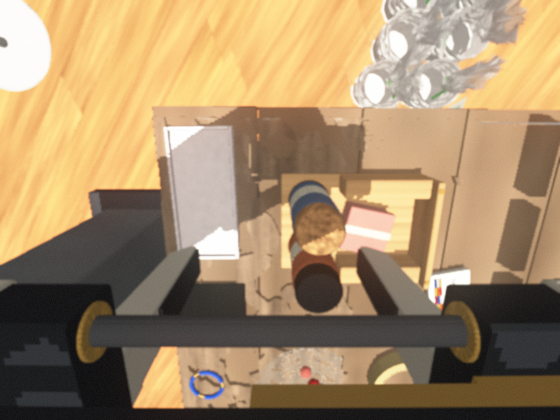

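The wrist view shows the blue jar's lid at (319,229), the red jar's at (317,288), the pink box behind them at (368,228) and the tray at (202,192). The lids come out at blue (0.542, 0.329) and red (0.5435, 0.267), in agreement with the top camera.

Request:
play_rows:
  plan:
    - [-0.018,0.037,0,0,0,0.008,0.093]
    - [-0.018,0.037,0.02,0,0,0.008,0.093]
    - [-0.018,0.037,0.06,0,0,0.008,0.093]
    - [-0.018,0.037,0.1,0,0,0.008,0.093]
    - [-0.018,0.037,0.13,0,0,0.008,0.093]

```text
time: 1.65
position: [0.5404, 0.3299, 0.111]
tool_rot: [-0.0, 0.706, 0.708, -0.001]
ft_force: [0.7, -0.3, -0.0]
opening: 1.002
gripper_force: 0.0
```

Request:
play_rows:
  plan:
    - [0,0,0.023,0,0,0,0.093]
    - [0,0,0.023,0,0,0,0.093]

```text
time: 1.82
position: [0.5391, 0.3292, 0.0861]
tool_rot: [-0.001, 0.706, 0.708, -0.004]
ft_force: [0.1, 0.3, -0.4]
opening: 0.995
gripper_force: 0.0
```

Request:
play_rows:
  plan:
    - [0,0,0,0,0,0,0.04]
    - [0,0,0,0,0,0,0.04]
    - [0,0,0,0,0,0,0.04]
    - [0,0,0,0,0,0,0.04]
    - [0,0,0,0,0,0,0.04]
  squeeze: 15

```text
time: 2.23
position: [0.5427, 0.3298, 0.0919]
tool_rot: [0.0, 0.708, 0.707, 0.001]
ft_force: [-0.1, 0.8, -1.1]
opening: 0.691
gripper_force: 0.0
```

Request:
play_rows:
  plan:
    - [0,0,0,0,0,0,0.04]
    - [0,0,0,0,0,0,0.04]
    - [0,0,0,0,0,0,0.04]
    - [0,0,0,0,0,0,0.04]
    - [0,0,0,0,0,0,0.04]

```text
time: 2.65
position: [0.5425, 0.3295, 0.091]
tool_rot: [0.0, 0.708, 0.706, 0.0]
ft_force: [1.6, -0.4, 3.5]
opening: 0.534
gripper_force: 15.0
```

```bash
python3 -c "
from h import *
st();go([.41,.373,.18])"
```

```text
{'time': 2.65, 'position': [0.5425, 0.3295, 0.091], 'tool_rot': [0.0001, 0.7078, 0.7064, 0.0003], 'q': [0.4725, 0.6794, 1.5318, -0.0, 0.9297, 0.4746], 'opening': 0.5345, 'gripper_force': 14.9954, 'ft_force': [1.5596, -0.3854, 3.5098]}
shift [0.0432, -0.1326, -0.0891] turn [0.0006, -0.0003, -0.002] t 2.65
```

Request:
play_rows:
  plan:
    - [0,0,0,0,0,0,0.04]
    - [0,0,-0.01,0,0,0,0.04]
    - [0,0,-0.025,0,0,0,0.04]
    - [0,0,-0.045,0,0,0,0.04]
    - [0,0,-0.06,0,0,0,0.04]
  squeeze: 25

```text
time: 3.07
position: [0.5421, 0.3294, 0.1518]
tool_rot: [-0.0, 0.708, 0.706, -0.0]
ft_force: [0.4, 0.7, -2.6]
opening: 0.536
gripper_force: 25.0
```

Request:
play_rows:
  plan:
    - [0.008,-0.025,0,0,0,0,0.04]
    - [0.018,-0.055,0,0,0,0,0.04]
    - [0.028,-0.085,0,0,0,0,0.04]
    - [0.036,-0.11,0,0,0,0,0.04]
    - [0.041,-0.126,0,0,0,0,0.04]

```text
time: 3.48
position: [0.4138, 0.371, 0.1507]
tool_rot: [-0.0, 0.707, 0.707, -0.001]
ft_force: [0.1, 0.3, -1.9]
opening: 0.531
gripper_force: 25.0
```

Request:
play_rows:
  plan:
    - [0.002,-0.006,0,0,0,0,0.04]
    - [0.002,-0.007,0,0,0,0,0.04]
    - [0.002,-0.007,0,0,0,0,0.04]
    - [0.002,-0.007,0,0,0,0,0.04]

```text
time: 3.82
position: [0.4105, 0.3725, 0.1507]
tool_rot: [0.0, 0.708, 0.706, 0.0]
ft_force: [-0.3, 0.5, -2.7]
opening: 0.539
gripper_force: 25.0
```

```bash
python3 -c "
from h import *
st();go([.409,.373,.091])"
```

```text
{'time': 3.8167, 'position': [0.4105, 0.3725, 0.1507], 'tool_rot': [0.0001, 0.7081, 0.7061, 0.0002], 'q': [0.653, 0.4716, 1.7255, -0.0002, 0.9441, 0.6558], 'opening': 0.5388, 'gripper_force': 24.9879, 'ft_force': [-0.3081, 0.5468, -2.6681]}
shift [0.0005, -0.0015, 0.0597] turn [0.0005, -0.0001, -0.0027] t 3.8167
```

Lower gently, then check the contact force before letting go.

Request:
play_rows:
  plan:
    - [0,0,0.015,0,0,0,0.04]
    - [0,0,0.03,0,0,0,0.04]
    - [0,0,0.045,0,0,0,0.04]
    - [0,0,0.052,0,0,0,0.04]
    - [0,0,0.056,0,0,0,0.04]

```text
time: 4.23
position: [0.4099, 0.3721, 0.0936]
tool_rot: [-0.0, 0.708, 0.706, -0.001]
ft_force: [0.9, 0.5, -1.9]
opening: 0.534
gripper_force: 25.0
```

Request:
play_rows:
  plan:
    - [0,0,0.001,0,0,0,0.04]
    - [0,0,0.002,0,0,0,0.04]
    - [0,0,0.003,0,0,0,0.04]
    - [0,0,0.003,0,0,0,0.04]
    - [0,0,0.003,0,0,0,0.04]

```text
time: 4.65
position: [0.4096, 0.3729, 0.0921]
tool_rot: [0.0, 0.708, 0.706, 0.0]
ft_force: [0.3, -0.7, -2.6]
opening: 0.531
gripper_force: 25.0
```

Request:
play_rows:
  plan:
    - [0,0,0.0005,0,0,0,0.04]
    - [0,0,0.001,0,0,0,0.04]
    - [0,0,0.0015,0,0,0,0.04]
    - [0,0,0.0015,0,0,0,0.04]

```text
time: 4.98
position: [0.4096, 0.373, 0.0909]
tool_rot: [0.0, 0.708, 0.706, 0.0]
ft_force: [-0.3, -1.6, 6.5]
opening: 0.536
gripper_force: 25.0
```

Contact is felt, so I release in place.

Request:
play_rows:
  plan:
    - [0,0,0,0,0,0,0.07]
    - [0,0,0,0,0,0,0.07]
    - [0,0,0,0,0,0,0.093]
    - [0,0,0,0,0,0,0.093]
    - [0,0,0,0,0,0,0.093]
  squeeze: 15

```text
time: 5.4
position: [0.4094, 0.3727, 0.0901]
tool_rot: [0.0, 0.708, 0.706, 0.0]
ft_force: [0.1, -0.4, -0.0]
opening: 0.844
gripper_force: 0.0
```

Request:
play_rows:
  plan:
    - [0,0,0,0,0,0,0.093]
    - [0,0,-0.015,0,0,0,0.093]
    - [0,0,-0.05,0,0,0,0.093]
    - [0,0,-0.09,0,0,0,0.093]
    - [0,0,-0.09,0,0,0,0.093]

```text
time: 5.82
position: [0.4117, 0.3746, 0.1868]
tool_rot: [0.001, 0.708, 0.706, 0.005]
ft_force: [1.2, 0.3, -0.0]
opening: 1.0
gripper_force: 0.0
```

```bash
cat >> h.py <<'E'
def lids():
    im,d,c,Rw,o=cam('top'); W=cloud(d,c,Rw,o); m=(W[...,2]>.112)&(W[...,2]<.135)&(d>0); m[:,:160]=0;m[:,300:]=0;m[:180]=0;m[285:]=0
    nn,l,s,ce=cv2.connectedComponentsWithStats(m.astype('uint8'))
    for i in range(1,nn):
        if s[i,4]>40: q=W[l==i];print('lid',s[i].tolist(),q.mean(0).round(4),((q.min(0)+q.max(0))/2).round(4),im[l==i].mean(0).astype(int))
    return im,d
E
python3 -c "
from h import *
st();lids();go([.5435,.2665,.18])"
```

```text
{'time': 5.8167, 'position': [0.4117, 0.3746, 0.1868], 'tool_rot': [0.0006, 0.7078, 0.7064, 0.0049], 'q': [0.6546, 0.4234, 1.6976, 0.0, 1.0107, 0.6565], 'opening': 1.0003, 'gripper_force': 0.0, 'ft_force': [1.1555, 0.3381, -0.0343]}
lid [211, 184, 23, 22, 387] [0.5425 0.2655 0.1236] [0.5427 0.2662 0.1212] [27 25 26]
lid [170, 246, 14, 20, 178] [0.4143 0.3617 0.1234] [0.4118 0.3633 0.1211] [104  75  47]
shift [-0.1071, 0.1329, 0.004] turn [0.0054, -0.0042, -0.002] t 5.8667
```

Request:
play_rows:
  plan:
    - [-0.016,0.02,0,0,0,0,0.093]
    - [-0.043,0.053,0,0,0,0,0.093]
    - [-0.07,0.087,0,0,0,0,0.093]
    - [-0.095,0.12,0,0,0,0,0.093]
    - [-0.1065,0.1335,0,0,0,0,0.093]

```text
time: 6.28
position: [0.5453, 0.263, 0.179]
tool_rot: [0.0, 0.709, 0.706, -0.0]
ft_force: [-0.1, 0.6, -0.4]
opening: 1.001
gripper_force: 0.0
```

Request:
play_rows:
  plan:
    - [0,0,0,0,0,0,0.093]
    - [0,0,0.02,0,0,0,0.093]
    - [0,0,0.05,0,0,0,0.093]
    - [0,0,0.08,0,0,0,0.093]
    - [0,0,0.09,0,0,0,0.093]

```text
time: 6.7
position: [0.5398, 0.2656, 0.0855]
tool_rot: [-0.001, 0.708, 0.707, -0.003]
ft_force: [-0.2, -0.4, -0.7]
opening: 1.002
gripper_force: 0.0
```

Request:
play_rows:
  plan:
    - [0,0,0,0,0,0,0.093]
    - [0,0,0,0,0,0,0.06]
    - [0,0,0,0,0,0,0.04]
    - [0,0,0,0,0,0,0.04]
    - [0,0,0,0,0,0,0.04]
  squeeze: 15

```text
time: 7.12
position: [0.5432, 0.2663, 0.0915]
tool_rot: [0.0, 0.708, 0.706, 0.001]
ft_force: [0.1, -0.9, -0.7]
opening: 0.766
gripper_force: 0.0
```

Request:
play_rows:
  plan:
    - [0,0,0,0,0,0,0.04]
    - [0,0,0,0,0,0,0.04]
    - [0,0,0,0,0,0,0.04]
    - [0,0,0,0,0,0,0.04]
    - [0,0,0,0,0,0,0.04]

```text
time: 7.53
position: [0.5429, 0.266, 0.0904]
tool_rot: [0.0, 0.708, 0.706, 0.0]
ft_force: [1.8, 0.1, 2.3]
opening: 0.538
gripper_force: 14.9
```

```bash
python3 -c "
from h import *
st();go([.411,.293,.151])"
```

```text
{'time': 7.5333, 'position': [0.5429, 0.266, 0.0904], 'tool_rot': [0.0001, 0.7078, 0.7064, 0.0003], 'q': [0.3787, 0.6348, 1.6198, 0.0, 0.8864, 0.3807], 'opening': 0.5383, 'gripper_force': 14.9476, 'ft_force': [1.7721, 0.1315, 2.3462]}
shift [0.0267, -0.1319, -0.0607] turn [0.0005, -0.0002, -0.0021] t 7.5333
```

Request:
play_rows:
  plan:
    - [0,0,0,0,0,0,0.04]
    - [0,0,-0.01,0,0,0,0.04]
    - [0,0,-0.025,0,0,0,0.04]
    - [0,0,-0.045,0,0,0,0.04]
    - [0,0,-0.06,0,0,0,0.04]
  squeeze: 25

```text
time: 7.95
position: [0.5425, 0.2659, 0.1516]
tool_rot: [-0.0, 0.708, 0.706, -0.0]
ft_force: [0.3, -0.1, -1.2]
opening: 0.537
gripper_force: 24.9
```

Request:
play_rows:
  plan:
    - [0.005,-0.025,0,0,0,0,0.04]
    - [0.011,-0.055,0,0,0,0,0.04]
    - [0.017,-0.085,0,0,0,0,0.04]
    - [0.022,-0.11,0,0,0,0,0.04]
    - [0.026,-0.126,0,0,0,0,0.04]

```text
time: 8.37
position: [0.4141, 0.2922, 0.1504]
tool_rot: [-0.0, 0.708, 0.707, -0.001]
ft_force: [0.7, -0.0, -1.3]
opening: 0.538
gripper_force: 24.9
```

Request:
play_rows:
  plan:
    - [0.001,-0.006,0,0,0,0,0.04]
    - [0.001,-0.006,0.015,0,0,0,0.04]
    - [0.001,-0.006,0.03,0,0,0,0.04]
    - [0.001,-0.006,0.045,0,0,0,0.04]
    - [0.001,-0.006,0.053,0,0,0,0.04]

```text
time: 8.78
position: [0.4108, 0.2929, 0.096]
tool_rot: [-0.0, 0.708, 0.706, -0.001]
ft_force: [0.2, 0.5, -1.8]
opening: 0.538
gripper_force: 24.9
```

Request:
play_rows:
  plan:
    - [0,0,0.003,0,0,0,0.04]
    - [0,0,0.005,0,0,0,0.04]
    - [0,0,0.006,0,0,0,0.04]
    - [0,0,0.006,0,0,0,0.04]
    - [0,0,0.006,0,0,0,0.04]

```text
time: 9.2
position: [0.411, 0.2933, 0.0917]
tool_rot: [0.0, 0.708, 0.706, 0.0]
ft_force: [0.5, 0.2, -1.9]
opening: 0.536
gripper_force: 24.9
```

Request:
play_rows:
  plan:
    - [0,0,0.0005,0,0,0,0.04]
    - [0,0,0.001,0,0,0,0.04]
    - [0,0,0.0015,0,0,0,0.04]
    - [0,0,0.0015,0,0,0,0.04]

```text
time: 9.53
position: [0.411, 0.2935, 0.0903]
tool_rot: [0.0, 0.708, 0.706, 0.0]
ft_force: [-1.5, 0.1, 5.3]
opening: 0.533
gripper_force: 24.9
```

Request:
play_rows:
  plan:
    - [0,0,0,0,0,0,0.07]
    - [0,0,0,0,0,0,0.07]
    - [0,0,0,0,0,0,0.093]
    - [0,0,0,0,0,0,0.093]
    - [0,0,0,0,0,0,0.093]
  squeeze: 15

```text
time: 9.95
position: [0.4107, 0.2932, 0.0896]
tool_rot: [-0.0, 0.708, 0.706, -0.0]
ft_force: [-0.6, -0.5, 0.0]
opening: 0.844
gripper_force: 0.0
```

Request:
play_rows:
  plan:
    - [0,0,0,0,0,0,0.093]
    - [0,0,-0.015,0,0,0,0.093]
    - [0,0,-0.05,0,0,0,0.093]
    - [0,0,-0.09,0,0,0,0.093]
    - [0,0,-0.12,0,0,0,0.093]

```text
time: 10.37
position: [0.4109, 0.2933, 0.2122]
tool_rot: [0.0, 0.708, 0.706, 0.001]
ft_force: [1.7, 0.0, 0.2]
opening: 0.998
gripper_force: 0.0
```

Request:
play_rows:
  plan:
    - [-0.03,0.03,0,0,0,0,0.093]
    - [-0.06,0.03,0,0,0,0,0.093]
    - [-0.09,0.03,0,0,0,0,0.093]
    - [-0.12,0.03,0,0,0,0,0.093]
    - [-0.12,0.03,0,0,0,0,0.093]

```text
time: 10.78
position: [0.4402, 0.1697, 0.2096]
tool_rot: [0.0, 0.709, 0.706, -0.001]
ft_force: [-0.3, 0.3, -0.2]
opening: 0.998
gripper_force: 0.0
```

```bash
python3 -c "
from h import *
st();im,d=lids()
a=cv2.resize(im[125:285,150:310],(400,400),interpolation=cv2.INTER_CUBIC)
w,dw,c,Rw,o=cam('wrist'); np.savez('/tmp/w',im=w,d=dw,Rw=Rw,o=o)
save('m2',np.hstack([a,cv2.copyMakeBorder(w[:400],0,0,0,0,0)[:, :400]]));save('w2',w)
"
```

```text
{'time': 10.7833, 'position': [0.4402, 0.1697, 0.2096], 'tool_rot': [0.0001, 0.7087, 0.7056, -0.0005], 'q': [0.2697, 0.252, 1.8829, -0.0009, 1.0075, 0.2745], 'opening': 0.9975, 'gripper_force': 0.0, 'ft_force': [-0.2558, 0.2752, -0.2005]}
lid [162, 246, 22, 22, 381] [0.4096 0.3716 0.1235] [0.4096 0.3721 0.1209] [169 124  77]
lid [198, 246, 10, 21, 133] [0.4099 0.3063 0.1242] [0.4109 0.3062 0.1247] [29 29 30]
```

View pics/m2.png

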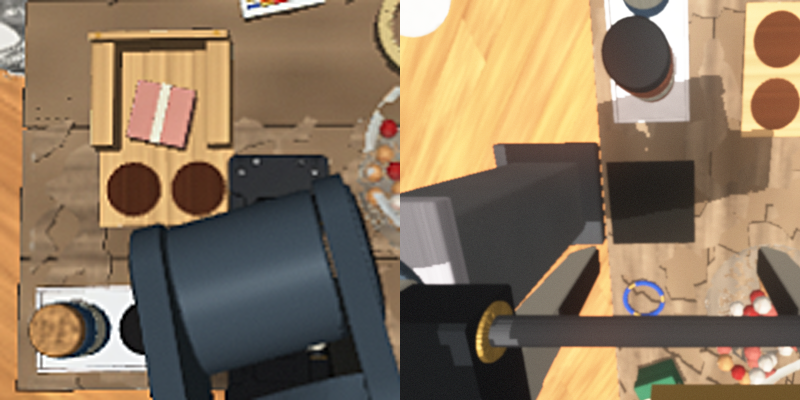

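Both jars stand on the tray and the two dark spots are free. I move above the niche for a close look at the pink box, which seems turned about 11° to the riser and smaller than stated.

Request:
play_rows:
  plan:
    - [0.02,0.03,-0.01,0,0,0,0.093]
    - [0.04,0.06,-0.03,0,0,0,0.093]
    - [0.06,0.09,-0.03,0,0,0,0.093]
    - [0.08,0.12,-0.03,0,0,0,0.093]
    - [0.1,0.15,-0.03,0,0,0,0.093]

```text
time: 11.3
position: [0.5917, 0.2755, 0.2397]
tool_rot: [0.0, 0.707, 0.707, 0.0]
ft_force: [0.8, -1.1, -0.8]
opening: 0.999
gripper_force: 0.0
```

Request:
play_rows:
  plan:
    - [0,0.015,0,0,0,0,0.08]
    - [0,0.015,0,0,0,0,0.08]
    - [0,0.015,0,0,0,0,0.08]
    - [0,0.015,0,0,0,0,0.08]

```text
time: 11.63
position: [0.6047, 0.2734, 0.2394]
tool_rot: [-0.0, 0.708, 0.707, -0.0]
ft_force: [0.7, -1.4, 0.1]
opening: 0.864
gripper_force: 0.0
```

```bash
python3 -c "
from h import *
st()
w,d,c,Rw,o=cam('wrist'); np.savez('/tmp/w',im=w,d=d,Rw=Rw,o=o)
W=cloud(d,c,Rw,o)
m=(d>0)&(np.abs(W[...,0]-.61)<.05)&(np.abs(W[...,1]-.297)<.04)
for lo,hi in((.02,.03),(.03,.036),(.036,.039),(.039,.042),(.034,.044)):
  k=m&(W[...,2]>lo)&(W[...,2]<hi)&(W[...,0]<.655);q=W[k]
  if len(q)>20: print(lo,len(q),q.mean(0),cv2.minAreaRect(q[:,:2].astype('f4')))
v,u=np.nonzero(m);print(u.min(),u.max(),v.min(),v.max())
u0,v0=max(u.min()-40,0),max(v.min()-40,0); u1,v1=u.max()+40,v.max()+40;print(u0,v0,u1,v1)
cr=w[v0:v1,u0:u1];k=min(800/cr.shape[1],600/cr.shape[0]);save('w3',cv2.resize(cr,None,fx=k,fy=k,interpolation=cv2.INTER_CUBIC));print(k)
"
```

```text
{'time': 11.6333, 'position': [0.6047, 0.2734, 0.2394], 'tool_rot': [-0.0002, 0.7076, 0.7066, -0.0004], 'q': [0.3544, 0.5638, 1.3327, 0.0001, 1.246, 0.3557], 'opening': 0.8639, 'gripper_force': 0.0, 'ft_force': [0.6852, -1.3848, 0.1414]}
0.03 21 [0.61755631 0.32459536 0.03358272] ((0.6157780885696411, 0.3246472179889679), (0.0008316149469465017, 0.04990582913160324), 78.450439453125)
0.036 1478 [0.61140564 0.29923118 0.03829565] ((0.6112146973609924, 0.2980134189128876), (0.05502413958311081, 0.055995021015405655), 78.57170104980469)
0.039 932 [0.61064178 0.29794432 0.03955123] ((0.6110814809799194, 0.2981770932674408), (0.05394338443875313, 0.05539515241980553), 78.6790771484375)
0.034 2418 [0.61113756 0.29881763 0.03877017] ((0.6112146973609924, 0.2980134189128876), (0.05502413958311081, 0.055995021015405655), 78.57170104980469)
52 559 134 419
12 94 599 459
1.4598540145985401
```

View pics/w3.png

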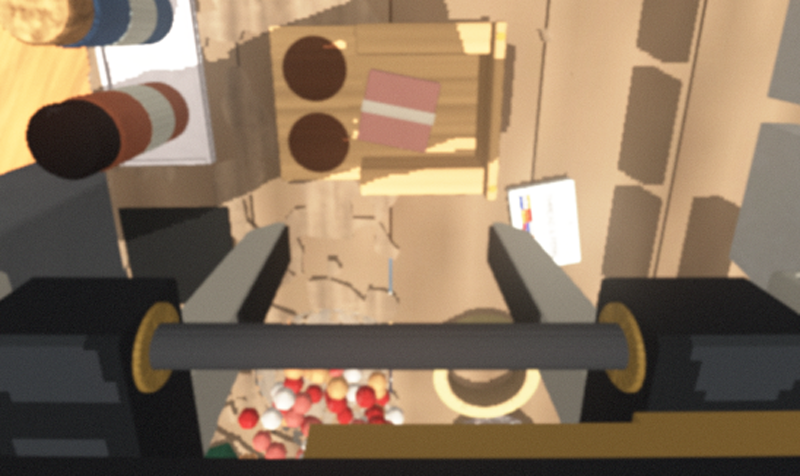

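The wrist crop shows the pink box clearly turned in the niche at (400,110), with the spots at (315,68) and (318,142) and both jars upright on the tray. Two cameras agree on a box of about 55 mm at yaw −11.3°, centred at (0.611, 0.298). That differs from the stated 65 mm and at most 0.06 rad (3.4°), so I go by the measurement and use an 80 mm opening, which fits either size.

```bash
python3 -c "
from h import *
go([.611,.298,.12],-.197);go([.611,.298,.038],-.197)"
```

```text
shift [0.0249, 0.0063, 0.1197] turn [-0.0005, 0.0001, 0.1954] t 11.6833
shift [0.0249, 0.0064, 0.2017] turn [-0.0005, 0.0001, 0.1954] t 11.6833
```

Request:
play_rows:
  plan:
    - [0.025,0.006,0.02,0,0,0.1,0.08]
    - [0.025,0.006,0.05,0,0,0.196,0.08]
    - [0.025,0.006,0.09,0,0,0.196,0.08]
    - [0.025,0.006,0.12,0,0,0.196,0.08]
    - [0.025,0.006,0.12,0,0,0.196,0.08]

```text
time: 12.1
position: [0.6082, 0.2967, 0.1138]
tool_rot: [-0.001, 0.773, 0.634, -0.005]
ft_force: [-0.8, -0.5, -1.5]
opening: 0.861
gripper_force: 0.0
```

Request:
play_rows:
  plan:
    - [0,0,0,0,0,0,0.08]
    - [0,0,0,0,0,0,0.08]
    - [0,0,0,0,0,0,0.08]

```text
time: 12.35
position: [0.6128, 0.2983, 0.1227]
tool_rot: [0.001, 0.774, 0.634, 0.002]
ft_force: [-1.0, 0.7, -0.4]
opening: 0.861
gripper_force: 0.0
```

```bash
python3 -c "
from h import *
st();go([.611,.298,.038],-.197)"
```

```text
{'time': 12.35, 'position': [0.6128, 0.2983, 0.1227], 'tool_rot': [0.0006, 0.7736, 0.6337, 0.002], 'q': [0.3847, 0.7128, 1.376, 0.0, 1.0486, 0.5827], 'opening': 0.8614, 'gripper_force': 0.0, 'ft_force': [-1.0105, 0.7197, -0.4098]}
shift [-0.0008, -0.002, 0.0846] turn [0.0034, -0.0023, -0.0011] t 12.35
```

Request:
play_rows:
  plan:
    - [0,0,0.008,0,0,0,0.08]
    - [0,0,0.018,0,0,0,0.08]
    - [0,0,0.03,0,0,0,0.08]
    - [0,0,0.042,0,0,0,0.08]
    - [0,0,0.054,0,0,0,0.08]

```text
time: 12.77
position: [0.6114, 0.2977, 0.0639]
tool_rot: [-0.0, 0.774, 0.634, -0.0]
ft_force: [-1.1, -0.5, -0.1]
opening: 0.86
gripper_force: 0.0
```

Request:
play_rows:
  plan:
    - [0,0,0.01,0,0,0,0.08]
    - [0,0,0.018,0,0,0,0.08]
    - [0,0,0.024,0,0,0,0.08]
    - [0,0,0.028,0,0,0,0.08]
    - [0,0,0.028,0,0,0,0.08]

```text
time: 13.18
position: [0.6114, 0.2977, 0.0367]
tool_rot: [-0.0, 0.774, 0.634, -0.001]
ft_force: [-0.2, 0.1, -0.5]
opening: 0.862
gripper_force: 0.0
```

No contact on the way down. Closing with a light grip.

Request:
play_rows:
  plan:
    - [0,0,0,0,0,0,0.065]
    - [0,0,0,0,0,0,0.06]
    - [0,0,0,0,0,0,0.055]
    - [0,0,0,0,0,0,0.045]
    - [0,0,0,0,0,0,0.045]
  squeeze: 10

```text
time: 13.6
position: [0.6119, 0.2979, 0.0381]
tool_rot: [0.0, 0.774, 0.634, 0.0]
ft_force: [-0.4, 0.6, 1.6]
opening: 0.59
gripper_force: 10.0
```

Request:
play_rows:
  plan:
    - [0,0,0,0,0,0,0.045]
    - [0,0,0,0,0,0,0.045]
    - [0,0,0,0,0,0,0.045]
    - [0,0,0,0,0,0,0.045]
    - [0,0,0,0,0,0,0.045]
  squeeze: 15

```text
time: 14.02
position: [0.6119, 0.2979, 0.038]
tool_rot: [0.0, 0.774, 0.634, 0.0]
ft_force: [-1.4, -0.6, 5.1]
opening: 0.591
gripper_force: 15.0
```

```bash
python3 -c "
from h import *
st()"
```

```text
{'time': 14.0167, 'position': [0.6119, 0.2979, 0.038], 'tool_rot': [0.0001, 0.7735, 0.6337, 0.0002], 'q': [0.3847, 0.8225, 1.4055, 0.0, 0.9131, 0.5827], 'opening': 0.5914, 'gripper_force': 15.0002, 'ft_force': [-1.4459, -0.625, 5.0856]}
```

The grip closed at 55 mm, which confirms the measured size. I lift and carry the box above the jars to the mat, turning it back to square on the way.

Request:
play_rows:
  plan:
    - [0,0,-0.01,0,0,0,0.045]
    - [0,0,-0.03,0,0,0,0.045]
    - [0,0,-0.06,0,0,0,0.045]
    - [0,0,-0.09,0,0,0,0.045]
    - [0,0,-0.12,0,0,0,0.045]
  squeeze: 20

```text
time: 14.43
position: [0.6114, 0.2977, 0.1591]
tool_rot: [-0.0, 0.774, 0.634, -0.0]
ft_force: [-0.4, 0.9, -0.9]
opening: 0.587
gripper_force: 20.0
```

Request:
play_rows:
  plan:
    - [0,0,-0.03,0,0,0,0.045]
    - [0,0,-0.042,0,0,0,0.045]
    - [-0.02,-0.018,-0.042,0,0,-0.05,0.045]
    - [-0.04,-0.037,-0.042,0,0,-0.1,0.045]
    - [-0.065,-0.06,-0.042,0,0,-0.15,0.045]

```text
time: 14.85
position: [0.5392, 0.2455, 0.1989]
tool_rot: [-0.0, 0.723, 0.691, -0.0]
ft_force: [0.6, -0.5, -0.8]
opening: 0.593
gripper_force: 20.0
```

```bash
python3 -c "
from h import *
st();go([.409,.157,.2])"
```

```text
{'time': 14.85, 'position': [0.5392, 0.2455, 0.1989], 'tool_rot': [-0.0001, 0.7229, 0.6909, -0.0001], 'q': [0.3487, 0.4747, 1.5825, 0.0, 1.0847, 0.3939], 'opening': 0.593, 'gripper_force': 19.9997, 'ft_force': [0.6096, -0.4785, -0.8157]}
shift [-0.0943, -0.1261, -0.001] turn [-0.0003, 0.0001, -0.0452] t 14.85
```

Request:
play_rows:
  plan:
    - [-0.019,-0.025,0,0,0,-0.02,0.045]
    - [-0.04,-0.053,0,0,0,-0.045,0.045]
    - [-0.06,-0.08,0,0,0,-0.045,0.045]
    - [-0.08,-0.107,0,0,0,-0.045,0.045]
    - [-0.094,-0.126,0,0,0,-0.045,0.045]

```text
time: 15.27
position: [0.407, 0.1568, 0.199]
tool_rot: [-0.0, 0.708, 0.706, -0.001]
ft_force: [0.4, 0.3, 0.8]
opening: 0.593
gripper_force: 20.0
```

Request:
play_rows:
  plan:
    - [0,0,0,0,0,0,0.045]
    - [0,0,0.02,0,0,0,0.045]
    - [0,0,0.05,0,0,0,0.045]
    - [0,0,0.08,0,0,0,0.045]
    - [0,0,0.11,0,0,0,0.045]

```text
time: 15.68
position: [0.41, 0.1582, 0.0884]
tool_rot: [0.0, 0.708, 0.706, 0.0]
ft_force: [0.1, 0.2, -0.5]
opening: 0.588
gripper_force: 20.0
```

Request:
play_rows:
  plan:
    - [0,0,0.015,0,0,0,0.045]
    - [0,0,0.03,0,0,0,0.045]
    - [0,0,0.04,0,0,0,0.045]
    - [0,0,0.044,0,0,0,0.045]
    - [0,0,0.044,0,0,0,0.045]

```text
time: 16.1
position: [0.4096, 0.1581, 0.045]
tool_rot: [-0.0, 0.708, 0.706, -0.001]
ft_force: [0.4, -1.1, 0.7]
opening: 0.586
gripper_force: 20.0
```

```bash
python3 -c "
from h import *
st();go([.409,.157,.037])"
```

```text
{'time': 16.1, 'position': [0.4096, 0.1581, 0.045], 'tool_rot': [-0.0003, 0.7082, 0.7061, -0.0005], 'q': [0.2622, 0.4975, 2.0681, 0.0, 0.5772, 0.2652], 'opening': 0.5857, 'gripper_force': 19.9997, 'ft_force': [0.3923, -1.1143, 0.6712]}
shift [-0.0011, -0.0006, 0.008] turn [-0.0012, 0.0003, -0.003] t 16.1
```

Request:
play_rows:
  plan:
    - [-0.001,0,0.003,0,0,0,0.045]
    - [-0.001,0,0.005,0,0,0,0.045]
    - [-0.001,0,0.007,0,0,0,0.045]
    - [-0.001,0,0.007,0,0,0,0.045]
    - [-0.001,0,0.007,0,0,0,0.045]

```text
time: 16.52
position: [0.4099, 0.1571, 0.0388]
tool_rot: [0.0, 0.708, 0.706, 0.0]
ft_force: [-0.1, -0.3, -0.8]
opening: 0.592
gripper_force: 20.0
```

Request:
play_rows:
  plan:
    - [0,0,0.0005,0,0,0,0.045]
    - [0,0,0.001,0,0,0,0.045]
    - [0,0,0.001,0,0,0,0.045]

```text
time: 16.77
position: [0.4098, 0.1571, 0.0377]
tool_rot: [0.0, 0.708, 0.706, 0.0]
ft_force: [-0.2, -0.6, -1.5]
opening: 0.588
gripper_force: 20.0
```

Request:
play_rows:
  plan:
    - [0,0,0.0005,0,0,0,0.045]
    - [0,0,0.001,0,0,0,0.045]
    - [0,0,0.0012,0,0,0,0.045]
    - [0,0,0.0012,0,0,0,0.045]

```text
time: 17.1
position: [0.4098, 0.1571, 0.037]
tool_rot: [0.0, 0.708, 0.706, 0.0]
ft_force: [-3.0, -1.0, 12.1]
opening: 0.593
gripper_force: 20.0
```

Firm contact, so release and rise.

Request:
play_rows:
  plan:
    - [0,0,-0.0005,0,0,0,0.06]
    - [0,0,-0.0005,0,0,0,0.07]
    - [0,0,-0.0005,0,0,0,0.085]
    - [0,0,-0.0005,0,0,0,0.085]
    - [0,0,-0.0005,0,0,0,0.085]
  squeeze: 15

```text
time: 17.52
position: [0.4097, 0.157, 0.0368]
tool_rot: [-0.0, 0.708, 0.706, -0.0]
ft_force: [-0.1, 0.9, 0.0]
opening: 0.882
gripper_force: 0.0
```

Request:
play_rows:
  plan:
    - [0,0,-0.01,0,0,0,0.093]
    - [0,0,-0.04,0,0,0,0.093]
    - [0,0,-0.08,0,0,0,0.093]
    - [0,0,-0.12,0,0,0,0.093]
    - [0,0,-0.15,0,0,0,0.093]

```text
time: 17.93
position: [0.4099, 0.1571, 0.1905]
tool_rot: [0.001, 0.708, 0.706, 0.001]
ft_force: [0.5, -0.8, 0.4]
opening: 1.0
gripper_force: 0.0
```

Request:
play_rows:
  plan:
    - [0,0,0,0,0,0,0.093]
    - [0.03,0.03,0,0,0,0,0.093]
    - [0.06,0.06,0,0,0,0,0.093]
    - [0.09,0.1,0,0,0,0,0.093]
    - [0.1,0.13,0,0,0,0,0.093]

```text
time: 18.35
position: [0.5405, 0.2589, 0.1872]
tool_rot: [-0.0, 0.708, 0.707, -0.0]
ft_force: [0.5, 0.3, -0.2]
opening: 0.999
gripper_force: 0.0
```

```bash
python3 -c "
from h import *
st();im,d=lids();save('t4',cv2.resize(im[125:285,150:310],(600,600),interpolation=cv2.INTER_CUBIC))
w,d,c,Rw,o=cam('wrist');W=cloud(d,c,Rw,o);save('w4',w)
a=w.astype(int);m=(np.abs(W[...,0]-.41)<.06)&(np.abs(W[...,1]-.157)<.06)&(W[...,2]>.033)&(W[...,2]<.045)
q=W[m];print(len(q),cv2.minAreaRect(q[:,:2].astype('f4')))
m=(W[...,2]>.112)&(W[...,2]<.135)&(d>0)
nn,l,s,ce=cv2.connectedComponentsWithStats(m.astype('uint8'))
for i in range(1,nn):
  if s[i,4]>100: q=W[l==i];print(s[i],(q.min(0)+q.max(0))/2,q.max(0)-q.min(0))
"
```

```text
{'time': 18.35, 'position': [0.5405, 0.2589, 0.1872], 'tool_rot': [-0.0002, 0.7077, 0.7066, -0.0], 'q': [0.3689, 0.4997, 1.5739, 0.0004, 1.0681, 0.3703], 'opening': 0.9989, 'gripper_force': 0.0, 'ft_force': [0.5139, 0.3331, -0.2499]}
lid [162, 250, 13, 18, 116] [0.4022 0.3836 0.1241] [0.4053 0.3808 0.1223] [179 132  84]
389 ((0.39049163460731506, 0.17710748314857483), (0.039622753858566284, 0.019944431260228157), 44.605838775634766)
[  18   24   85   82 5394] [0.41106584 0.37236467 0.11912174] [0.04626225 0.04652567 0.01415527]
[  49  154   75   69 3962] [0.41354594 0.29377102 0.11909061] [0.04624005 0.04711541 0.01411006]
```

View pics/w4.png

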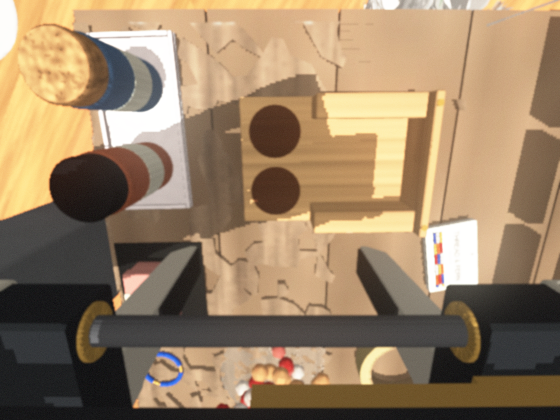

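```bash
python3 -c "
from h import *
c=imaging.get_calibration('wrist')
w,d,c,Rw,o=cam('wrist');print(onz(c,Rw,o,[(275,131),(275.5,190)],.004))
im,d,c,Rw,o=cam('scene');W=cloud(d,c,Rw,o)
for x,y in((.409,.157),):
  m=(np.abs(W[...,0]-x)<.06)&(np.abs(W[...,1]-y)<.06)&(W[...,2]>.033)&(W[...,2]<.045)&(d>0)
  q=W[m];print(len(q),q.mean(0),cv2.minAreaRect(q[:,:2].astype('f4')))
save('s5',cv2.resize(im[180:400,160:440],None,fx=2.5,fy=2.5,interpolation=cv2.INTER_CUBIC))"
```

```text
[[0.54086054 0.32677551 0.004     ]
 [0.54111524 0.26537082 0.004     ]]
693 [0.40825747 0.1600689  0.03889195] ((0.40904539823532104, 0.15774407982826233), (0.05768265947699547, 0.056485194712877274), 89.04682922363281)
```

View pics/s5.png

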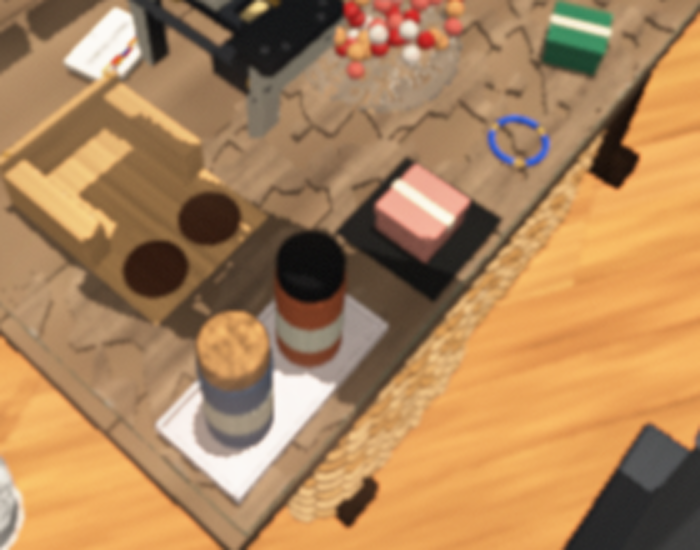

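The scene view shows the pink box centred on the mat at (422,212), measured at (0.409, 0.158), and both jars upright on the tray. Now the red jar goes back.

Request:
play_rows:
  plan:
    - [0.007,-0.026,0,0,0,0,0.093]
    - [0.016,-0.06,0,0,0,0,0.093]
    - [0.025,-0.095,0,0,0,0,0.093]
    - [0.034,-0.128,0,0,0,0,0.093]
    - [0.034,-0.128,0,0,0,0,0.093]

```text
time: 18.97
position: [0.4063, 0.2908, 0.187]
tool_rot: [-0.001, 0.707, 0.707, -0.001]
ft_force: [0.3, -0.5, 0.8]
opening: 1.002
gripper_force: 0.0
```

Request:
play_rows:
  plan:
    - [0,0,0,0,0,0,0.093]
    - [0,0,0,0,0,0,0.093]

```text
time: 19.13
position: [0.4121, 0.2906, 0.1875]
tool_rot: [0.0, 0.708, 0.706, 0.0]
ft_force: [0.3, -0.1, -0.4]
opening: 1.001
gripper_force: 0.0
```

```bash
python3 -c "
from h import *
st();go([.411,.2933,.0905])"
```

```text
{'time': 19.1333, 'position': [0.4121, 0.2906, 0.1875], 'tool_rot': [0.0002, 0.7082, 0.7061, 0.0004], 'q': [0.5219, 0.338, 1.8257, -0.0002, 0.9771, 0.525], 'opening': 1.001, 'gripper_force': 0.0, 'ft_force': [0.2771, -0.0649, -0.3851]}
shift [0.0026, -0.0012, 0.097] turn [0.0008, -0.0003, -0.003] t 19.1333
```

Request:
play_rows:
  plan:
    - [0.0025,0,0.02,0,0,0,0.093]
    - [0.0025,0,0.045,0,0,0,0.093]
    - [0.0025,0,0.07,0,0,0,0.093]
    - [0.0025,0,0.09,0,0,0,0.093]
    - [0.0025,0,0.096,0,0,0,0.093]

```text
time: 19.55
position: [0.4118, 0.2922, 0.0883]
tool_rot: [-0.0, 0.709, 0.706, -0.002]
ft_force: [-0.8, -0.2, -0.1]
opening: 1.003
gripper_force: 0.0
```

Request:
play_rows:
  plan:
    - [0,0,0,0,0,0,0.093]
    - [0,0,0,0,0,0,0.06]
    - [0,0,0,0,0,0,0.04]
    - [0,0,0,0,0,0,0.04]
    - [0,0,0,0,0,0,0.04]
  squeeze: 15

```text
time: 19.97
position: [0.4126, 0.2937, 0.0918]
tool_rot: [0.0, 0.708, 0.706, 0.001]
ft_force: [0.0, 0.1, -0.1]
opening: 0.76
gripper_force: 0.0
```

Request:
play_rows:
  plan:
    - [0,0,0,0,0,0,0.04]
    - [0,0,0,0,0,0,0.04]
    - [0,0,0,0,0,0,0.04]
    - [0,0,0,0,0,0,0.04]
    - [0,0,0,0,0,0,0.04]

```text
time: 20.38
position: [0.4123, 0.2936, 0.0911]
tool_rot: [0.0, 0.708, 0.706, 0.0]
ft_force: [-0.2, -0.4, 1.8]
opening: 0.536
gripper_force: 15.0
```

```bash
python3 -c "
from h import *
st();go([.543,.266,.0905])"
```

```text
{'time': 20.3833, 'position': [0.4123, 0.2936, 0.0911], 'tool_rot': [0.0001, 0.7081, 0.7061, 0.0002], 'q': [0.5268, 0.4927, 1.8851, -0.0001, 0.7634, 0.5298], 'opening': 0.5355, 'gripper_force': 15.0003, 'ft_force': [-0.2013, -0.3887, 1.7735]}
shift [-0.0272, 0.1308, 0.0007] turn [0.0003, -0.0001, -0.0029] t 20.3833
```

Request:
play_rows:
  plan:
    - [0,0,0,0,0,0,0.04]
    - [0,0,-0.01,0,0,0,0.04]
    - [0,0,-0.025,0,0,0,0.04]
    - [0,0,-0.045,0,0,0,0.04]
    - [0,0,-0.06,0,0,0,0.04]
  squeeze: 25

```text
time: 20.8
position: [0.4121, 0.2935, 0.1524]
tool_rot: [-0.0, 0.708, 0.706, -0.0]
ft_force: [0.3, 0.3, -1.8]
opening: 0.537
gripper_force: 25.0
```

Request:
play_rows:
  plan:
    - [-0.005,0.025,0,0,0,0,0.04]
    - [-0.011,0.055,0,0,0,0,0.04]
    - [-0.017,0.085,0,0,0,0,0.04]
    - [-0.023,0.11,0,0,0,0,0.04]
    - [-0.026,0.125,0,0,0,0,0.04]

```text
time: 21.22
position: [0.5392, 0.2663, 0.1514]
tool_rot: [0.0, 0.709, 0.706, 0.0]
ft_force: [0.6, -0.9, -1.0]
opening: 0.534
gripper_force: 25.0
```

Request:
play_rows:
  plan:
    - [-0.001,0.0055,0,0,0,0,0.04]
    - [-0.001,0.0055,0.015,0,0,0,0.04]
    - [-0.001,0.0055,0.03,0,0,0,0.04]
    - [-0.001,0.0055,0.045,0,0,0,0.04]
    - [-0.001,0.0055,0.053,0,0,0,0.04]

```text
time: 21.63
position: [0.5411, 0.2661, 0.0965]
tool_rot: [-0.001, 0.708, 0.706, -0.001]
ft_force: [0.2, 0.3, -2.4]
opening: 0.536
gripper_force: 25.0
```

Request:
play_rows:
  plan:
    - [0,0,0.002,0,0,0,0.04]
    - [0,0,0.004,0,0,0,0.04]
    - [0,0,0.005,0,0,0,0.04]
    - [0,0,0.005,0,0,0,0.04]
    - [0,0,0.005,0,0,0,0.04]

```text
time: 22.05
position: [0.5428, 0.2663, 0.0936]
tool_rot: [0.0, 0.708, 0.706, 0.0]
ft_force: [0.2, -0.4, -1.2]
opening: 0.535
gripper_force: 25.0
```

```bash
python3 -c "
from h import *
st();go([.543,.266,.0905])"
```

```text
{'time': 22.05, 'position': [0.5428, 0.2663, 0.0936], 'tool_rot': [0.0002, 0.7082, 0.706, 0.0004], 'q': [0.3791, 0.6301, 1.6186, 0.0, 0.892, 0.3821], 'opening': 0.5346, 'gripper_force': 24.9997, 'ft_force': [0.1543, -0.367, -1.1791]}
shift [-0.0003, 0.0002, 0.0031] turn [0.0009, -0.0004, -0.003] t 22.05
```

Request:
play_rows:
  plan:
    - [0,0,0.0008,0,0,0,0.04]
    - [0,0,0.0016,0,0,0,0.04]
    - [0,0,0.002,0,0,0,0.04]
    - [0,0,0.002,0,0,0,0.04]

```text
time: 22.38
position: [0.5427, 0.2662, 0.0912]
tool_rot: [0.0, 0.708, 0.706, 0.0]
ft_force: [-0.7, 0.0, 0.7]
opening: 0.536
gripper_force: 25.0
```

Request:
play_rows:
  plan:
    - [0,0,0.0004,0,0,0,0.04]
    - [0,0,0.0006,0,0,0,0.04]
    - [0,0,0.0006,0,0,0,0.04]

```text
time: 22.63
position: [0.5427, 0.2662, 0.0911]
tool_rot: [0.0, 0.708, 0.706, 0.0]
ft_force: [-3.4, -1.6, 8.1]
opening: 0.535
gripper_force: 25.0
```

Request:
play_rows:
  plan:
    - [0,0,0,0,0,0,0.07]
    - [0,0,0,0,0,0,0.07]
    - [0,0,0,0,0,0,0.093]
    - [0,0,0,0,0,0,0.093]
    - [0,0,0,0,0,0,0.093]
  squeeze: 15

```text
time: 23.05
position: [0.5426, 0.2661, 0.0902]
tool_rot: [-0.0, 0.708, 0.706, -0.0]
ft_force: [0.5, 0.2, -0.5]
opening: 0.844
gripper_force: 0.0
```

Request:
play_rows:
  plan:
    - [0,0,0,0,0,0,0.093]
    - [0,0,-0.015,0,0,0,0.093]
    - [0,0,-0.05,0,0,0,0.093]
    - [0,0,-0.085,0,0,0,0.093]
    - [0,0,-0.095,0,0,0,0.093]

```text
time: 23.47
position: [0.5442, 0.2668, 0.1903]
tool_rot: [0.001, 0.708, 0.706, 0.003]
ft_force: [0.2, 0.1, 0.1]
opening: 0.999
gripper_force: 0.0
```

Request:
play_rows:
  plan:
    - [0.016,-0.02,0,0,0,0,0.093]
    - [0.043,-0.053,0,0,0,0,0.093]
    - [0.07,-0.087,0,0,0,0,0.093]
    - [0.095,-0.12,0,0,0,0,0.093]
    - [0.1065,-0.133,0,0,0,0,0.093]

```text
time: 23.88
position: [0.4065, 0.3748, 0.1851]
tool_rot: [-0.0, 0.708, 0.707, -0.0]
ft_force: [0.6, 0.4, 0.2]
opening: 1.001
gripper_force: 0.0
```

Request:
play_rows:
  plan:
    - [0,0,0,0,0,0,0.093]
    - [0,0,0,0,0,0,0.093]
    - [0,0,0,0,0,0,0.093]

```text
time: 24.13
position: [0.4105, 0.3727, 0.1852]
tool_rot: [0.0, 0.708, 0.706, 0.0]
ft_force: [-0.5, 0.3, 1.3]
opening: 1.004
gripper_force: 0.0
```

```bash
python3 -c "
from h import *
st();lids();go([.4098,.3727,.0905])"
```

```text
{'time': 24.1333, 'position': [0.4105, 0.3727, 0.1852], 'tool_rot': [0.0001, 0.7082, 0.706, 0.0], 'q': [0.6533, 0.426, 1.6981, -0.0003, 1.0174, 0.6566], 'opening': 1.0035, 'gripper_force': 0.0, 'ft_force': [-0.513, 0.2706, 1.3499]}
lid [211, 185, 23, 22, 391] [0.5405 0.2652 0.1235] [0.5404 0.2664 0.1209] [27 25 25]
lid [171, 246, 13, 20, 164] [0.4144 0.361  0.1233] [0.4118 0.3619 0.1208] [104  75  47]
shift [0.0003, -0.0009, 0.0947] turn [0.0001, 0.0001, -0.0039] t 24.1833
```

Request:
play_rows:
  plan:
    - [0,0,0.02,0,0,0,0.093]
    - [0,0,0.045,0,0,0,0.093]
    - [0,0,0.07,0,0,0,0.093]
    - [0,0,0.088,0,0,0,0.093]
    - [0,0,0.094,0,0,0,0.093]

```text
time: 24.6
position: [0.4098, 0.3714, 0.0886]
tool_rot: [-0.0, 0.709, 0.705, -0.002]
ft_force: [-0.3, 0.0, -0.4]
opening: 0.999
gripper_force: 0.0
```

Request:
play_rows:
  plan:
    - [0,0,0,0,0,0,0.093]
    - [0,0,0,0,0,0,0.06]
    - [0,0,0,0,0,0,0.04]
    - [0,0,0,0,0,0,0.04]
    - [0,0,0,0,0,0,0.04]
  squeeze: 15

```text
time: 25.02
position: [0.4103, 0.3733, 0.0923]
tool_rot: [0.0, 0.708, 0.706, 0.001]
ft_force: [-0.1, -0.3, -0.7]
opening: 0.76
gripper_force: 0.0
```

Request:
play_rows:
  plan:
    - [0,0,0,0,0,0,0.04]
    - [0,0,0,0,0,0,0.04]
    - [0,0,0,0,0,0,0.04]
    - [0,0,0,0,0,0,0.04]
    - [0,0,0,0,0,0,0.04]

```text
time: 25.43
position: [0.4099, 0.3731, 0.0915]
tool_rot: [-0.0, 0.708, 0.706, 0.0]
ft_force: [-0.5, -0.7, 2.4]
opening: 0.534
gripper_force: 15.0
```

```bash
python3 -c "
from h import *
st();go([.5425,.3293,.0905])"
```

```text
{'time': 25.4333, 'position': [0.4099, 0.3731, 0.0915], 'tool_rot': [-0.0, 0.7082, 0.706, 0.0001], 'q': [0.6544, 0.5601, 1.7582, 0.0001, 0.8231, 0.6574], 'opening': 0.5343, 'gripper_force': 15.0003, 'ft_force': [-0.5241, -0.6675, 2.4406]}
shift [-0.0434, 0.1327, 0.001] turn [0.0001, -0.0001, -0.0031] t 25.4333
```

Request:
play_rows:
  plan:
    - [0,0,0,0,0,0,0.04]
    - [0,0,-0.01,0,0,0,0.04]
    - [0,0,-0.025,0,0,0,0.04]
    - [0,0,-0.045,0,0,0,0.04]
    - [0,0,-0.06,0,0,0,0.04]
  squeeze: 25

```text
time: 25.85
position: [0.4099, 0.373, 0.1528]
tool_rot: [0.0, 0.708, 0.706, 0.0]
ft_force: [-0.0, -0.3, -1.5]
opening: 0.534
gripper_force: 25.0
```

Request:
play_rows:
  plan:
    - [-0.008,0.025,0,0,0,0,0.04]
    - [-0.018,0.055,0,0,0,0,0.04]
    - [-0.028,0.085,0,0,0,0,0.04]
    - [-0.036,0.11,0,0,0,0,0.04]
    - [-0.041,0.126,0,0,0,0,0.04]

```text
time: 26.27
position: [0.5379, 0.3305, 0.1517]
tool_rot: [0.0, 0.709, 0.706, 0.0]
ft_force: [-0.9, 0.9, -2.7]
opening: 0.531
gripper_force: 25.0
```

Request:
play_rows:
  plan:
    - [-0.0025,0.0055,0,0,0,0,0.04]
    - [-0.0025,0.0055,0.015,0,0,0,0.04]
    - [-0.0025,0.0055,0.03,0,0,0,0.04]
    - [-0.0025,0.0055,0.045,0,0,0,0.04]
    - [-0.0025,0.0055,0.053,0,0,0,0.04]

```text
time: 26.68
position: [0.5398, 0.329, 0.0968]
tool_rot: [-0.0, 0.708, 0.706, -0.001]
ft_force: [-0.7, -0.7, -2.3]
opening: 0.532
gripper_force: 25.0
```

Request:
play_rows:
  plan:
    - [0,0,0.002,0,0,0,0.04]
    - [0,0,0.004,0,0,0,0.04]
    - [0,0,0.005,0,0,0,0.04]
    - [0,0,0.005,0,0,0,0.04]
    - [0,0,0.005,0,0,0,0.04]

```text
time: 27.1
position: [0.5415, 0.3293, 0.094]
tool_rot: [0.0, 0.708, 0.706, 0.0]
ft_force: [-0.1, -0.9, -2.1]
opening: 0.535
gripper_force: 25.0
```

Request:
play_rows:
  plan:
    - [0,0,0.0006,0,0,0,0.04]
    - [0,0,0.0012,0,0,0,0.04]
    - [0,0,0.0015,0,0,0,0.04]
    - [0,0,0.0015,0,0,0,0.04]

```text
time: 27.43
position: [0.5412, 0.3291, 0.0918]
tool_rot: [-0.0, 0.708, 0.706, -0.0]
ft_force: [-0.6, -0.7, -3.0]
opening: 0.535
gripper_force: 25.0
```

Request:
play_rows:
  plan:
    - [0,0.0005,0.0006,0,0,0,0.04]
    - [0,0.0005,0.0012,0,0,0,0.04]
    - [0,0.0005,0.0012,0,0,0,0.04]
    - [0,0.0005,0.0012,0,0,0,0.04]

```text
time: 27.77
position: [0.5417, 0.3293, 0.0915]
tool_rot: [-0.0, 0.708, 0.706, -0.0]
ft_force: [-3.6, -1.6, 7.2]
opening: 0.532
gripper_force: 25.0
```

Request:
play_rows:
  plan:
    - [0,0,0,0,0,0,0.07]
    - [0,0,0,0,0,0,0.07]
    - [0,0,0,0,0,0,0.093]
    - [0,0,0,0,0,0,0.093]
    - [0,0,0,0,0,0,0.093]
  squeeze: 15

```text
time: 28.18
position: [0.5418, 0.3291, 0.0906]
tool_rot: [0.0, 0.708, 0.706, 0.0]
ft_force: [0.1, 0.3, 0.7]
opening: 0.844
gripper_force: 0.0
```

Request:
play_rows:
  plan:
    - [0,0,0,0,0,0,0.093]
    - [0,0,-0.015,0,0,0,0.093]
    - [0,0,-0.05,0,0,0,0.093]
    - [0,0,-0.09,0,0,0,0.093]
    - [0,0,-0.13,0,0,0,0.093]

```text
time: 28.6
position: [0.5414, 0.3289, 0.2218]
tool_rot: [-0.0, 0.708, 0.706, -0.001]
ft_force: [1.2, -0.3, -0.2]
opening: 0.999
gripper_force: 0.0
```

Request:
play_rows:
  plan:
    - [0.02,-0.035,0,0,0,0,0.093]
    - [0.03,-0.07,0,0,0,0,0.093]
    - [0.04,-0.1,0,0,0,0,0.093]
    - [0.05,-0.13,0,0,0,0,0.093]
    - [0.06,-0.16,0,0,0,0,0.093]

```text
time: 29.02
position: [0.3804, 0.3898, 0.2207]
tool_rot: [0.0, 0.708, 0.706, 0.0]
ft_force: [0.8, 1.6, 0.8]
opening: 1.002
gripper_force: 0.0
```

Request:
play_rows:
  plan:
    - [0.03,0,0,0,0,0,0.093]
    - [0.03,0,0,0,0,0,0.093]
    - [0.03,0,0,0,0,0,0.093]
    - [0.03,0,0,0,0,0,0.093]

```text
time: 29.35
position: [0.3823, 0.4194, 0.2205]
tool_rot: [0.0, 0.708, 0.706, -0.0]
ft_force: [-0.1, -0.9, -0.3]
opening: 1.001
gripper_force: 0.0
```

```bash
python3 -c "
from h import *
st();im,d=lids();save('t6',cv2.resize(im[85:295,150:430],None,fx=2.8,fy=2.8,interpolation=cv2.INTER_CUBIC))
c=imaging.get_calibration('top');_,_,c,Rw,o=cam('top');W=cloud(d,c,Rw,o)
m=(np.abs(W[...,0]-.409)<.05)&(np.abs(W[...,1]-.157)<.05)&(W[...,2]>.033)&(W[...,2]<.045)&(d>0)
q=W[m];print(len(q),cv2.minAreaRect(q[:,:2].astype('f4')) if len(q) else 0)"
```

```text
{'time': 29.35, 'position': [0.3823, 0.4194, 0.2205], 'tool_rot': [0.0001, 0.7081, 0.7061, -0.0001], 'q': [0.7497, 0.4068, 1.6303, -0.0002, 1.1047, 0.7526], 'opening': 1.0013, 'gripper_force': 0.0, 'ft_force': [-0.116, -0.926, -0.333]}
lid [183, 185, 22, 22, 386] [0.5394 0.3277 0.1235] [0.5404 0.3279 0.1215] [165 121  76]
lid [211, 185, 23, 22, 392] [0.5405 0.2652 0.1234] [0.5404 0.266  0.1209] [25 23 24]
566 ((0.4080212712287903, 0.15759137272834778), (0.050645727664232254, 0.05498829856514931), 89.96881866455078)
```

View pics/t6.png

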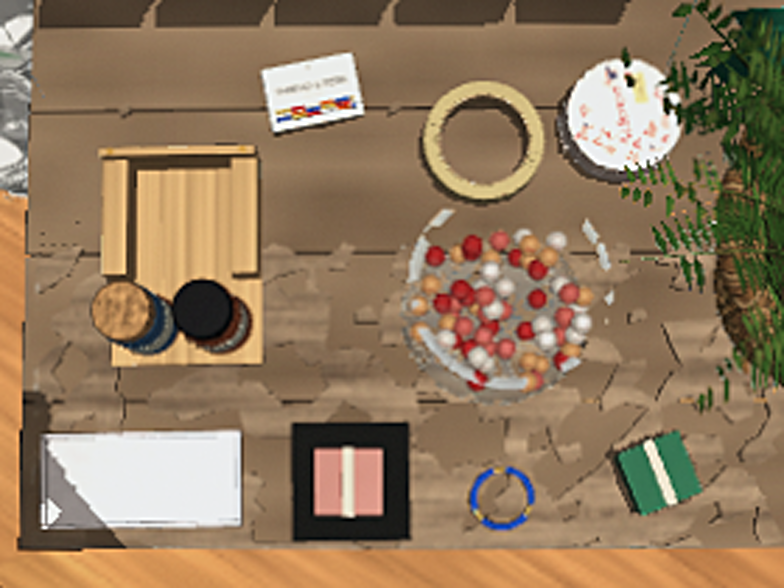

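The top view shows the pink box centred on the mat at (348,481), the blue jar at (123,312) and the red jar at (203,308) back within about 2 mm. The bystanders have not moved. Handing in.

```bash
python3 -c "
from rig import ctrl
print(ctrl.sign_off())"
```

```text
the job is handed in; nothing more can be done
None
```

The job is handed in, with no verdict returned: by the last camera check the pink box stands about 1 mm from the mat's centre, both jars are back on their own spots within about 2 mm, and the bystanders look unmoved; the box measured about 55 mm and 11° turned, not the stated 65 mm and square, so I gripped it to the measurement.

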